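Show the printing plate's edge

ROBOT

A 7-joint arm with a two-finger parallel gripper is mounted at the origin on the work surface. World frame = base frame: x ahead of the robot, y to its left, z up, the work surface at z = 0. Lengths are in m, angles in rad, forces in N, time in s.
With the tool pointing down it reaches from about 0.4 to 0.875 m from the base axis. Payload 19.3 kg.
Tool frame: the origin (TCP) lies at the very end of the fingers, on their centre line; the grasp point (between the pads) lies 19 mm behind it (grasp_offset is the distance from the TCP to the grasp point, in m); z points along the fingers, y is the line along which they close (so a half turn about z gives the same grasp; the last joint's range is limited). The gripper opens to 85 mm and grips with 20 to 120 N. Pads are 22 mm wide; open, the fingers measure 114 mm over their backs; the gripper's body (76 mm by 85 mm) begins 54 mm behind the grasp point. The pads swing forward as they close: fully open they stand 13 mm farther back than shut.
Start: joints at [-1.238, 0.521, -0.036, 1.599, 0.021, 1.021, -0.113], TCP at [0.245, 0.575, 0.231] pointing down, gripper open.
Joint ranges: [-2.91, 2.91], [-0.3, 2.13], [-1.5, 1.42], [0.17, 2.43], [-1.26, 4.41], [0.16, 1.93], [-2.52, 2.52]. Speed limits (rad/s): [1.89, 1.89, 2.39, 2.39, 3.01, 3.01, 3.01].

INTERFACE

Orientations are given as a unit quaternion [w, x, y, z].
In Python, from plant import observe, read_camera, camera_info, close_job, grasp_offset gives the robot as it stands.
- The arm moves only by the tool carry_out, never from a script. Its argument "targets" is a list of rows, each a list of 3 entries, a list of its own where there are three numbers: the shift along the tool's x, y, z each as a share of 20 cm, from -1 to 1, then the turn, a rotation vector about the tool's x, y, z each as a share of 60 degrees, from -1 to 1, then the closure, from -1 (fully open) to 1 (shut). In form: [[[dx, dy, dz], [rx, ry, rz], jaw], ...]. A call has exactly 5 rows; each row shifts and turns the commanded pose from where the row before left it, along the tool's axes as they then stand; what a row does not reach is not made up. A row lasts 1/10 s, in which the tool goes at most 50 mm and 8.59 degrees, less where a joint would pass 70% of its speed; a pose out of reach is approached as far as the arm can. A call with a number of a shift or a turn outside -1 to 1 is refused whole. A call with a gripper value outside its range is refused whole. The fingers move at their own pace and stop on an object; "newtons" is the grip in N (left out, the last holds). Time passes only in rows, so rows that do not move let the fingers close, or fill a call up. It gives the time, the measured TCP pose, the force, the opening and the grip force at its end, in the units of the state.
- observe(): the state, without advancing time (a new reading comes with each control period).
- read_camera(name): name is "scene" or "top"; returns (picture, depth): 384x512x3 uint8, red, green, blue; 384x512 float32, m along the optical axis (not along the pixel's ray), 0 where there is no reading.
- camera_info(name): a dict with "camera_matrix" (3x3 intrinsics, pixels), "R" (3x3) and "t" (3): a world point X has camera coordinates R X + t. Camera axes: x right, y down, z forward; pixel columns grow to the right and rows downward; lengths in m; the calibration is good to about 2 mm. A picture is of the moment at which its call begins. camera_info takes no time and is no camera call.
- close_job(): hands the job in; it is judged then, once.
The state is a dict: "time": time; "joints": joint angles; "qvel": joint speeds; "effort": joint torques, N m; "tool_pos": TCP position; "ee_rot": TCP orientation; "ft_force": force on the tool from outside, world axes, zero at the start; "torque": the same for the moment, N m; "opening": opening from 0.0 (shut) to 1.0 (fully open); "gripper_force": force on a finger pad.
Only numpy, scipy, OpenCV 4.12 (cv2) and the standard library are available. Lean on these libraries where they do the work, as an engineer would, in place of code of your own. Each camera call takes 0.05 s, during which the arm holds its last target. There are 200 camera calls.

TASK

Two thin wooden printing plates lie side by side on the raised plank; one has a red face. With the fingertips, push the red-faced plate along the plank until about a third of its length hangs out past the plank's brass-trimmed end, so that its edge can be taken from below. Leave it flat, roughly square to the plank and within the plank's width; never lift, carry or tip it, and leave the plain plate and all the other things where they lie.

Things in the scene. Friction and masses are not known exactly. Their poses are not given: they have to be found in the camera images.
- plank_end (a point): Middle of the top edge of the brass-trimmed end of the fixed raised plank (brown wood, 270 mm wide, 480 mm long, top 50 mm above the table). The plank's frame: +y runs along its length, out past the brass-trimmed end; x runs across its width (edges at x = -135 and +135 mm); z up. The plank's top lies at z = 0, from y = -480 to y = 0 mm. The space beyond the end is free for at least 40 mm.
- red_plate_mid (a point): Centre (half-way up) of the red-faced wooden printing plate, loose, 90 mm (its x) by 140 mm (its y) by 8 mm thick (its z, up), about 80 g; flat square edges. It lies on the plank with its length roughly along the plank (its +y towards the brass-trimmed end, up to about 9 degrees askew), in the plank's left or right half. Its underside rests on the plank's top; it slides with ordinary wood friction.
- plain_plate_mid (a point): Centre (half-way up) of the plain, unpainted wooden plate of the same size, loose on the other half of the plank, its middle about 136 mm across from the red plate's: to be left alone.
- plank_chisel: Bystander: chisel with a red-brown handle, loose, 190 mm long and 26 mm thick, lying across the plank about 35 mm from the end without brass; origin on its underside, long axis x.
- table_chisel: Bystander: chisel with a light brown handle, 190 mm long and 26 mm thick, loose on the table; origin on its underside, long axis x.
- oil_jar: Bystander: amber glass jar with a black cap, 64 mm across, 90 mm high, loose on the table; origin at the centre of its underside.
- ink_bowl: Bystander: white bowl, 90 mm across, 45 mm high, loose on the table; origin at the centre of its underside.
- mallet: Bystander: wooden mallet, head 110 mm long and 64 mm thick, with a 180 mm handle, lying loose on the table; origin under its head.
- ink_roller: Bystander: black rubber ink roller 90 mm wide, 40 mm thick, with a blue handle, loose on the table; origin under the roller.
Not all that is in view belongs to the job. Leave any green look-alike of the part that bears red_plate_mid alone.

How it is judged:
At the end, for the whole second after the job is handed in: The red plate rests flat on the plank, 33 to 62 mm of its 140 mm length past the end (at the plate's middle), within 0.18 rad of square, its centre within 97 mm of the plank's middle line, tilt under 0.04 rad, at rest; the plain plate within 10 mm of its start (y of red_plate_mid in the frame of plank_end between -0.0365 and -0.0085 m and x of red_plate_mid in the frame of plank_end between -0.097 and 0.097 m and z of red_plate_mid in the frame of plank_end between 0.001 and 0.007 m and angle between the y axis of red_plate_mid and the y axis of plank_end, either way round below 0.18 rad and angle between red_plate_mid's own z axis and vertical below 0.04 rad and linear speed of red_plate below 0.01 m/s and distance of plain_plate_mid from where it was at the start of the episode below 0.01 m); the robot touches nothing.
It fails at once if the red-faced plate is lifted off the plank (centre more than 8 mm above its resting height) or tipped by more than 0.12 rad (z of red_plate_mid in the frame of plank_end above 0.012 m or angle between red_plate_mid's own z axis and vertical above 0.12 rad).
It fails at once if the plain plate is moved by more than 10 mm or turned out of flat (distance of plain_plate_mid from where it was at the start of the episode above 0.01 m or angle between plain_plate_mid's own z axis and vertical above 0.12 rad).
It fails at once if another thing on the plank or table is moved by more than 15 mm (distance of any of plank_chisel, table_chisel, oil_jar, ink_bowl, mallet, ink_roller from where it was at the start of the episode above 0.015 m).
It also fails if it takes over 42 s, if anything falls off the work surface, if the arm or the gripper's body presses on something with over 40 N, if the wrist force passes 120 N, or if a joint passes its speed limit or range.

## Working session

There is one attempt and no reset: what is moved stays moved. The work goes in short steps, Python scripts to look and compute and a tool call to move; the robot and the scene stay as the last step left them, time stands still between calls to the robot, and variables do not carry over. Pictures are saved under pics/ and viewed, at most 10 in all, crops included, and the job is handed in when it is done.

Besides the shell and the picture viewer there is one more tool, called after "Request:" by a JSON object that holds its "name" and its "arguments". carry_out: Moves the arm, as the interface text tells. Its arguments: {"type":"object","properties":{"targets":{"type":"array","items":{"type":"array"}},"newtons":{"type":"number"}},"required":["targets"]}

```bash
mkdir -p pics
python3 - <<'E'
from plant import *
import numpy as np, cv2
s=observe();print(s['time'],s['tool_pos'],s['ee_rot'],s['opening'])
for n in('top','scene'):
    p,d=read_camera(n);np.savez(f'{n}0.npz',p=p,d=d);cv2.imwrite(f'pics/{n}0.png',p[:,:,::-1])
    print(camera_info(n))
E
```

```text
0.0 [0.2449207  0.57465833 0.23072253] [-6.82645047e-05  2.00052087e-01  9.79785107e-01 -5.49315984e-04] 0.9998401651700919
{'camera_matrix': array([[415.46412011,   0.        , 255.21771668],
       [  0.        , 415.46412011, 192.38969698],
       [  0.        ,   0.        ,   1.        ]]), 'R': array([[-0.02796574, -0.99923502, -0.02733662],
       [-0.99176008,  0.03115607, -0.12426278],
       [ 0.12501943,  0.02363626, -0.99187271]]), 't': array([-0.00189031,  0.45363655,  1.25507296])}
{'camera_matrix': array([[370.37542776,   0.        , 256.80615875],
       [  0.        , 370.37542776, 186.34895735],
       [  0.        ,   0.        ,   1.        ]]), 'R': array([[ 0.33435071,  0.94241079,  0.00845623],
       [ 0.76887898, -0.26757395, -0.58071447],
       [-0.54500891,  0.20066411, -0.81406339]]), 't': array([-0.11807689, -0.28642515,  1.55951488])}
```

View pics/top0.png

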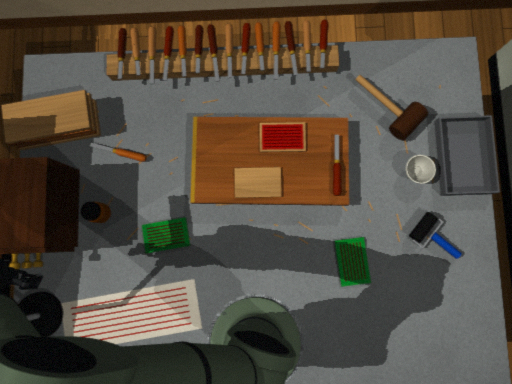

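View pics/scene0.png

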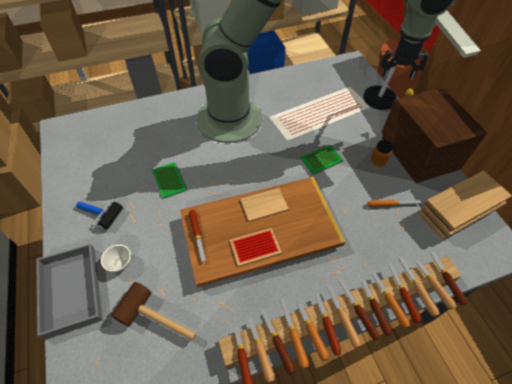

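The top view shows the brass end at the left (col ~193), the red plate at about (283,137), the plain plate at (258,182), and the plank chisel at col ~337. In the scene view the red plate is at (255,247) and the arm is well clear of it.

```bash
cat > h.py <<'E'
from plant import *
import numpy as np, cv2
def unproj(n,uv,z):
    c=camera_info(n);K,R,t=c['camera_matrix'],c['R'],c['t'];C=-R.T@t
    r=np.c_[np.atleast_2d(uv),np.ones(len(np.atleast_2d(uv)))]@np.linalg.inv(K).T@R
    return C+r*((z-C[2])/r[:,2])[:,None]
def box(m):
    m=cv2.morphologyEx(m.astype(np.uint8),cv2.MORPH_OPEN,np.ones((3,3)))
    c=max(cv2.findContours(m,cv2.RETR_EXTERNAL,cv2.CHAIN_APPROX_NONE)[0],key=cv2.contourArea)
    return c[:,0,:].astype(float)
def rect(n,m,z):
    w=unproj(n,box(m),z); (c,s,a)=cv2.minAreaRect((w[:,:2]*1000).astype(np.float32))
    return np.array(c),s,a,cv2.boxPoints((c,s,a))
def red(p):
    p=p.astype(int);return (p[...,0]>110)&(p[...,1]<50)&(p[...,2]<60)
E
python3 - <<'E'
from h import *
for n in('top','scene'):
    f=np.load(n+'0.npz');p,d=f['p'],f['d'];P=p.astype(int)
    v,u=np.mgrid[:384,:512];c=camera_info(n);K,R,t=c['camera_matrix'],c['R'],c['t']
    X=(np.stack([(u-K[0,2])/K[0,0]*d,(v-K[1,2])/K[1,1]*d,d],-1)-t)@R
    roi=np.zeros(d.shape,bool)
    if n=='top': roi[105:215,180:360]=1
    else: roi[170:290,175:350]=1
    r=red(p)&roi
    if n=='top': r[:,320:]=0
    else: r[:,:225]=0
    print(n,'red ink',*rect(n,r,.058))
    print('plank',*rect(n,roi&(d>0)&(X[...,2]>.03),.05))
    pl=roi&(d>0)&(X[...,2]>.054)&(X[...,2]<.066)
    nn,lab,st,ce=cv2.connectedComponentsWithStats(pl.astype(np.uint8))
    for i in range(1,nn):
        if st[i,4]>200: print('comp',st[i],np.median(X[lab==i],0),*rect(n,lab==i,.058))
    ch=roi&(X[...,2]>.067)&(X[...,2]<.1)
    if ch.sum()>20: print('chisel',X[ch].min(0),X[ch].max(0))
E
```

```text
top red ink [ 619.60821533 -102.83837891] (122.64732360839844, 72.13756561279297) 88.02831268310547 [[ 581.4509   -162.88477 ]
 [ 653.5458   -165.3667  ]
 [ 657.7655    -42.791992]
 [ 585.67065   -40.31006 ]]
plank [549.47839355 -62.7066803 ] (481.1486511230469, 271.13031005859375) 87.90525817871094 [[ 405.2104  -298.16507]
 [ 676.1595  -308.07544]
 [ 693.7464   172.75171]
 [ 422.7973   182.66208]]
comp [ 259  120   48   33 1248] [ 0.61845228 -0.10473869  0.05809008] [ 619.47772217 -104.53869629] (138.03065490722656, 90.89865112304688) 88.31488800048828 [[ 572.01855  -172.18767 ]
 [ 662.8779   -174.86069 ]
 [ 666.9369    -36.889725]
 [ 576.0775    -34.216705]]
comp [ 234  166   48   33 1254] [ 0.480234   -0.02339961  0.05788037] [481.02276611 -24.26395416] (138.70925903320312, 89.20610046386719) 89.86399841308594 [[436.25522  -93.51252 ]
 [525.46106  -93.724266]
 [525.7903    44.98461 ]
 [436.58447   45.196358]]
chisel [ 0.43258202 -0.2731761   0.0670121 ] [ 0.61544381 -0.2478767   0.0814861 ]
scene red ink [ 620.7869873  -100.85160828] (118.4291000366211, 70.61751556396484) 88.91104
[... 203 characters left out ...]
75 [[ 406.94574 -295.4328 ]
 [ 686.2271  -307.4035 ]
 [ 706.8161   172.94525]
 [ 427.53473  184.91595]]
comp [239 188  49  34 969] [ 0.4859188  -0.02448143  0.05900147] [484.78344727 -23.12477112] (140.085693359375, 93.41849517822266) 89.36124420166016 [[437.29623  -92.64254 ]
 [530.709    -93.68398 ]
 [532.2706    46.392998]
 [438.8579    47.43444 ]]
comp [ 228  228   53   38 1221] [ 0.62382447 -0.10444126  0.05958307] [ 622.26251221 -103.10652161] (141.33013916015625, 92.50081634521484) 89.08563232421875 [[ 574.8903   -173.02454 ]
 [ 667.37933  -174.50067 ]
 [ 669.6347    -33.188507]
 [ 577.1457    -31.712372]]
chisel [ 0.43619246 -0.27377538  0.06705341] [0.84045317 0.10191807 0.08055541]
```

Run:
```python
from h import *
for n in('top','scene'):
    f=np.load(n+'0.npz');d=f['d']
    v,u=np.mgrid[:384,:512];c=camera_info(n);K,R,t=c['camera_matrix'],c['R'],c['t']
    X=(np.stack([(u-K[0,2])/K[0,0]*d,(v-K[1,2])/K[1,1]*d,d],-1)-t)@R
    r=(slice(165,245),slice(5,78)) if n=='top' else (slice(95,175),slice(395,480))
    q=X[r].reshape(-1,3);q=q[(q[:,2]>.06)];print(n,np.percentile(q,[1,50,99],axis=0).round(3))
    m=(X[...,2]>.12)&(d>0)&(X[...,0]>.25)&(X[...,0]<.75)&(abs(X[...,1])<.4);print('tall near path',m.sum(), X[m].mean(0) if m.any() else '')
```

```text
top [[0.311 0.546 0.065]
 [0.42  0.571 0.198]
 [0.534 0.66  0.204]]
tall near path 0 
scene [[0.312 0.546 0.064]
 [0.471 0.603 0.198]
 [0.553 0.745 0.206]]
tall near path 0
```

Request:
{"name": "carry_out", "arguments": {"targets": [[[-0.05,-0.12,0],[0,0,0],0.4],[[-0.05,-0.12,0],[0,0,0],0.4],[[-0.05,-0.12,0],[0,0,0],0.4],[[-0.05,-0.12,0],[0,0,0],0.4],[[-0.05,-0.12,0],[0,0,0],0.4]], "newtons": 20}}

```text
time: 0.6
tool_pos: [0.2438, 0.4437, 0.231]
ee_rot: [-0.0, 0.2, 0.98, -0.0]
ft_force: [0.7, 0.9, 0.2]
opening: 0.302
gripper_force: 0.0
```

Request:
{"name": "carry_out", "arguments": {"targets": [[[0,0,0],[0,0,0.115],0.4],[[0,0,0],[0,0,0.115],0.4],[[0,0,0],[0,0,0.115],0.4],[[0,0,0],[0,0,0.115],0.4],[[0,0,0],[0,0,0.115],0.4]]}}

```text
time: 1.1
tool_pos: [0.2439, 0.4448, 0.2311]
ee_rot: [0.0, 0.484, 0.875, -0.0]
ft_force: [0.5, -0.7, -0.3]
opening: 0.3
gripper_force: 0.0
```

Request:
{"name": "carry_out", "arguments": {"targets": [[[0,0,0],[0,0,0.115],0.4],[[0,0,0],[0,0,0.115],0.4],[[0,0,0],[0,0,0.115],0.4],[[0,0,0],[0,0,0.115],0.4],[[0,0,0],[0,0,0.115],0.4]]}}

```text
time: 1.6
tool_pos: [0.2439, 0.4448, 0.2311]
ee_rot: [0.0, 0.722, 0.692, -0.0]
ft_force: [1.0, -0.3, -0.1]
opening: 0.298
gripper_force: 0.0
```

Request:
{"name": "carry_out", "arguments": {"targets": [[[-0.1,0.2,0],[0,0,0],0.4],[[-0.1,0.2,0],[0,0,0],0.4],[[-0.1,0.2,0],[0,0,0],0.4],[[-0.1,0.2,0],[0,0,0],0.4],[[-0.1,0.2,0],[0,0,0],0.4]]}}

```text
time: 2.1
tool_pos: [0.4415, 0.3367, 0.2312]
ee_rot: [-0.0, 0.72, 0.694, -0.0]
ft_force: [-0.6, 0.1, 0.5]
opening: 0.3
gripper_force: 0.0
```

Request:
{"name": "carry_out", "arguments": {"targets": [[[-0.1,0.2,0],[0,0,0],0.4],[[-0.1,0.2,0],[0,0,0],0.4],[[-0.1,0.2,0],[0,0,0],0.4],[[-0.1,0.2,0],[0,0,0],0.4],[[-0.1,0.2,0],[0,0,0],0.4]]}}

```text
time: 2.6
tool_pos: [0.6377, 0.2295, 0.231]
ee_rot: [-0.0, 0.72, 0.694, -0.0]
ft_force: [1.0, 0.7, 0.4]
opening: 0.3
gripper_force: 0.0
```

Request:
{"name": "carry_out", "arguments": {"targets": [[[-0.2,0,0],[0,0,0],0.4],[[-0.2,0,0],[0,0,0],0.4],[[-0.2,0,0],[0,0,0],0.4],[[-0.2,0,0],[0,0,0],0.4],[[-0.2,0,0],[0,0,0],0.4]]}}

```text
time: 3.1
tool_pos: [0.6288, 0.0292, 0.231]
ee_rot: [-0.0, 0.72, 0.694, -0.0]
ft_force: [0.3, 0.4, 0.4]
opening: 0.298
gripper_force: 0.0
```

Request:
{"name": "carry_out", "arguments": {"targets": [[[-0.2,0,0],[0,0,0],0.4],[[-0.2,0,0],[0,0,0],0.4],[[-0.2,0,0],[0,0,0],0.4],[[-0.2,0,0],[0,0,0],0.4],[[0,0,0],[0,0,0],0.4]]}}

```text
time: 3.6
tool_pos: [0.6221, -0.1356, 0.2313]
ee_rot: [0.001, 0.722, 0.692, -0.001]
ft_force: [-0.2, -0.3, 0.7]
opening: 0.303
gripper_force: 0.0
```

Request:
{"name": "carry_out", "arguments": {"targets": [[[-0.15,-0.01,0],[0,0,0],0.4],[[-0.15,0,0],[0,0,0],0.4],[[-0.03,0,0],[0,0,0],0.4],[[0,0,0],[0,0,0],0.4],[[0,0,0],[0,0,0],0.4]]}}

```text
time: 4.1
tool_pos: [0.6192, -0.1938, 0.231]
ee_rot: [-0.0, 0.72, 0.694, 0.0]
ft_force: [-0.3, 0.2, -0.8]
opening: 0.3
gripper_force: 0.0
```

Request:
{"name": "carry_out", "arguments": {"targets": [[[0,0,0.2],[0,0,0],0.4],[[0,0,0.2],[0,0,0],0.4],[[0,0,0.2],[0,0,0],0.4],[[0,0,0.18],[0,0,0],0.4],[[0,0,0],[0,0,0],0.4]]}}

```text
time: 4.6
tool_pos: [0.6168, -0.1925, 0.071]
ee_rot: [-0.003, 0.719, 0.695, -0.002]
ft_force: [-0.7, -0.2, -0.7]
opening: 0.301
gripper_force: 0.0
```

Run:
```python
from h import *
s=observe();print(s['tool_pos'],s['ft_force'])
p,d=read_camera('scene');cv2.imwrite('pics/s1.png',cv2.resize(p[160:300,170:360,::-1],None,fx=4,fy=4))
```

```text
[ 0.61681358 -0.19253861  0.07102808] [-0.73005526 -0.19964026 -0.67266008]
```

View pics/s1.png

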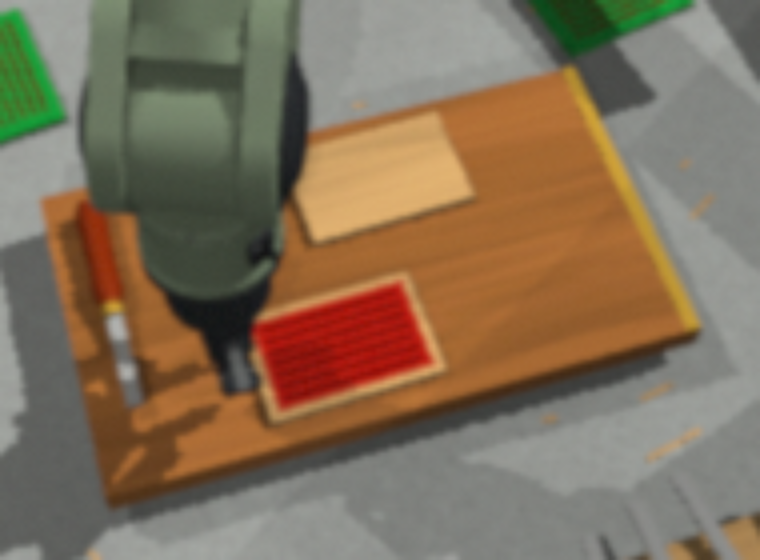

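The fingertips (crop ~(238,375)) stand behind the red plate's rear edge, with the chisel clear behind them. I'll back off a little more, then descend gently.

Request:
{"name": "carry_out", "arguments": {"targets": [[[-0.04,0,0],[0,0,0],0.4],[[0,0,0.03],[0,0,0],0.4],[[0,0,0.03],[0,0,0],0.4],[[0,0,0.02],[0,0,0],0.4],[[0,0,0],[0,0,0],0.4]]}}

```text
time: 5.15
tool_pos: [0.6185, -0.2028, 0.0589]
ee_rot: [-0.0, 0.72, 0.694, -0.0]
ft_force: [-0.2, 0.5, 0.4]
opening: 0.301
gripper_force: 0.0
```

Request:
{"name": "carry_out", "arguments": {"targets": [[[0,0,0.005],[0,0,0],0.4],[[0,0,0],[0,0,0],0.4],[[0,0,0],[0,0,0],0.4],[[0,0,0],[0,0,0],0.4],[[0,0,0],[0,0,0],0.4]]}}

```text
time: 5.65
tool_pos: [0.6187, -0.2031, 0.0584]
ee_rot: [0.0, 0.72, 0.694, 0.0]
ft_force: [-0.6, -0.1, -0.6]
opening: 0.299
gripper_force: 0.0
```

Request:
{"name": "carry_out", "arguments": {"targets": [[[0,0,0.015],[0,0,0],0.4],[[0,0,0.01],[0,0,0],0.4],[[0,0,0],[0,0,0],0.4],[[0,0,0],[0,0,0],0.4],[[0,0,0],[0,0,0],0.4]]}}

```text
time: 6.15
tool_pos: [0.6187, -0.2031, 0.0533]
ee_rot: [0.0, 0.72, 0.694, -0.0]
ft_force: [0.2, -0.3, 1.4]
opening: 0.299
gripper_force: 0.0
```

Request:
{"name": "carry_out", "arguments": {"targets": [[[0,0,0.005],[0,0,0],0.4],[[0,0,0.005],[0,0,0],0.4],[[0,0,0],[0,0,0],0.4],[[0,0,0],[0,0,0],0.4],[[0,0,0],[0,0,0],0.4]]}}

```text
time: 6.65
tool_pos: [0.6187, -0.2031, 0.0513]
ee_rot: [0.0, 0.72, 0.694, 0.0]
ft_force: [-0.2, 0.5, -0.3]
opening: 0.301
gripper_force: 0.0
```

Request:
{"name": "carry_out", "arguments": {"targets": [[[0.05,0,0],[0,0,0],0.4],[[0.05,0,0],[0,0,0],0.4],[[0.05,0,0],[0,0,0],0.4],[[0.05,0,0],[0,0,0],0.4],[[0.05,0,0],[0,0,0],0.4]]}}

```text
time: 7.15
tool_pos: [0.6205, -0.1519, 0.0513]
ee_rot: [-0.0, 0.72, 0.694, 0.0]
ft_force: [-0.3, -0.7, 0.0]
opening: 0.303
gripper_force: 0.1
```

Request:
{"name": "carry_out", "arguments": {"targets": [[[0.05,0,0],[0,0,0],0.4],[[0.05,0,0],[0,0,0],0.4],[[0.05,0,0],[0,0,0],0.4],[[0.05,0,0],[0,0,0],0.4],[[0.02,0,0],[0,0,0],0.4]]}}

```text
time: 7.65
tool_pos: [0.6222, -0.1077, 0.0513]
ee_rot: [-0.0, 0.719, 0.695, 0.0]
ft_force: [-0.1, -0.5, -0.4]
opening: 0.303
gripper_force: 0.2
```

```bash
cat > chk.py <<'E'
from h import *
import sys
s=observe();print(s['tool_pos'],s['ft_force'])
u=np.array([.0366,.9993]);x=np.array([.9993,-.0366]);E=np.array([558.3,177.4])
for n in('top','scene'):
    p,d=read_camera(n);r=red(p)
    if n=='top': r[:110]=0;r[160:]=0;r[:,:170]=0;r[:,318:]=0
    else: r[:205]=0;r[285:]=0;r[:,:222]=0;r[:,365:]=0
    c,sz,a,b=rect(n,r,.058);print(n,'along',(c-E)@u,'lat',(c-E)@x,sz,a)
    if n=='scene': cv2.imwrite(sys.argv[1],cv2.resize(p[160:300,170:360,::-1],None,fx=4,fy=4))
E
python3 chk.py pics/s2.png
```

```text
[ 0.62220698 -0.10765471  0.05126866] [-0.06891474 -0.51361216 -0.42645771]
top along -148.69801628780365 lat 98.13493207283024 (12.339319229125977, 19.073808670043945) 88.6924819946289
scene along -198.37579100074768 lat 73.45142506027226 (115.23774719238281, 71.56875610351562) 87.69800567626953
```

View pics/s2.png

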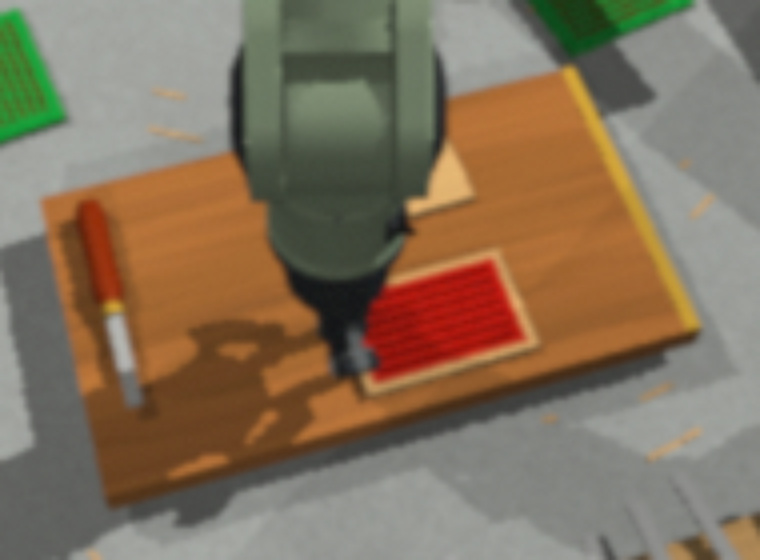

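The fingers are flush behind the red plate (crop ~(350,360)). It's sliding squarely, and the plain plate and chisel haven't moved. About 178 mm to go.

Request:
{"name": "carry_out", "arguments": {"targets": [[[0.05,0,0],[0,0,0],0.4],[[0.06,0,0],[0,0,0],0.4],[[0.06,0,0],[0,0,0],0.4],[[0.06,0,0],[0,0,0],0.4],[[0.06,0,0],[0,0,0],0.4]]}}

```text
time: 8.25
tool_pos: [0.6242, -0.0498, 0.0513]
ee_rot: [-0.0, 0.72, 0.694, 0.0]
ft_force: [0.5, -0.8, -0.3]
opening: 0.299
gripper_force: 0.3
```

Request:
{"name": "carry_out", "arguments": {"targets": [[[0.06,0,0],[0,0,0],0.4],[[0.06,0,0],[0,0,0],0.4],[[0.06,0,0],[0,0,0],0.4],[[0.06,0,0],[0,0,0],0.4],[[0.06,0,0],[0,0,0],0.4]]}}

```text
time: 8.75
tool_pos: [0.6264, 0.0098, 0.0513]
ee_rot: [0.0, 0.72, 0.694, 0.0]
ft_force: [-0.6, -0.4, -0.1]
opening: 0.3
gripper_force: 0.3
```

Request:
{"name": "carry_out", "arguments": {"targets": [[[0.06,0,0],[0,0,0],0.4],[[0.05,0,0],[0,0,0],0.4],[[0.04,0,0],[0,0,0],0.4],[[0.02,0,0],[0,0,0],0.4],[[0,0,0],[0,0,0],0.4]]}}

```text
time: 9.25
tool_pos: [0.6276, 0.0433, 0.0512]
ee_rot: [-0.0, 0.72, 0.694, -0.0]
ft_force: [-0.2, -1.1, 0.7]
opening: 0.303
gripper_force: 0.0
```

```bash
python3 chk.py pics/s3.png
```

```text
[0.627567   0.04334617 0.05121109] [-0.23748797 -1.05482468  0.71940605]Traceback (most recent call last):
  File "chk.py", line 9, in <module>
    c,sz,a,b=rect(n,r,.058);print(n,'along',(c-E)@u,'lat',(c-E)@x,sz,a)
             ~~~~^^^^^^^^^^
  File "h.py", line 12, in rect
    w=unproj(n,box(m),z); (c,s,a)=cv2.minAreaRect((w[:,:2]*1000).astype(np.float32))
               ~~~^^^
  File "h.py", line 9, in box
    c=max(cv2.findContours(m,cv2.RETR_EXTERNAL,cv2.CHAIN_APPROX_NONE)[0],key=cv2.contourArea)
ValueError: max() iterable argument is empty
```

Request:
{"name": "carry_out", "arguments": {"targets": [[[0.04,0,0],[0,0,0],0.4],[[0.04,0,0],[0,0,0],0.4],[[0.03,0,0],[0,0,0],0.4],[[0.02,0,0],[0,0,0],0.4],[[0,0,0],[0,0,0],0.4]]}}

```text
time: 9.8
tool_pos: [0.6285, 0.0697, 0.0512]
ee_rot: [-0.0, 0.719, 0.695, 0.0]
ft_force: [-0.1, 0.1, -0.9]
opening: 0.3
gripper_force: 0.0
```

```bash
sed -i "s/('top','scene')/('scene',)/" chk.py; python3 chk.py pics/s3.png
```

```text
[0.62852653 0.06970749 0.05123764] [-0.13747067  0.08731631 -0.87851777]
scene along -11.840537374877933 lat 72.89080059814458 (98.7106704711914, 71.24996948242188) 88.6308822631836
```

View pics/s3.png

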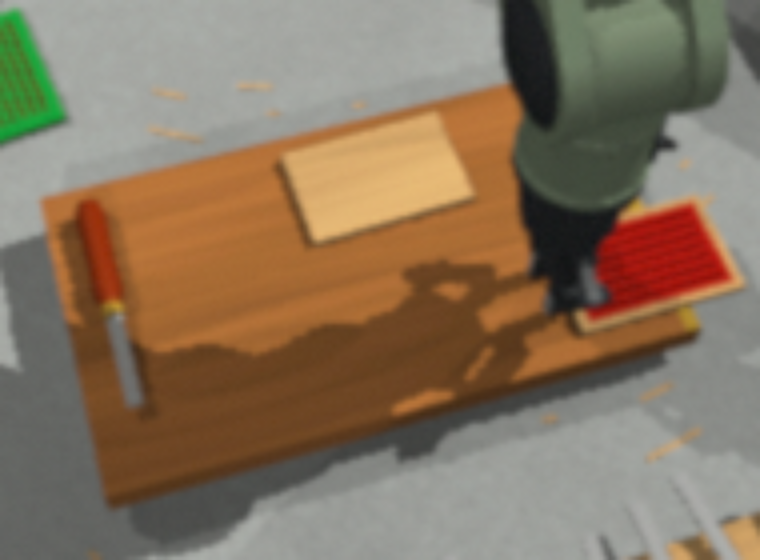

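The red plate overhangs the brass end at crop ~(680,260) and is square, with its centre at about -22 mm. I'll back away, rise, and check it unoccluded.

Request:
{"name": "carry_out", "arguments": {"targets": [[[-0.08,0,0],[0,0,0],0.4],[[-0.1,0,0],[0,0,0],0.4],[[0,0,-0.1],[0,0,0],0.4],[[0,0,-0.2],[0,0,0],0.4],[[0,0,-0.2],[0,0,0],0.4]]}}

```text
time: 10.35
tool_pos: [0.6267, 0.0308, 0.1521]
ee_rot: [-0.0, 0.72, 0.693, -0.001]
ft_force: [0.1, 0.2, 0.6]
opening: 0.303
gripper_force: 0.0
```

Request:
{"name": "carry_out", "arguments": {"targets": [[[-0.2,0,-0.2],[0,0,0],0.4],[[-0.2,0,0],[0,0,0],0.4],[[-0.2,0,0],[0,0,0],0.4],[[-0.2,0,0],[0,0,0],0.4],[[0,0,0],[0,0,0],0.4]]}}

```text
time: 10.85
tool_pos: [0.62, -0.1305, 0.1871]
ee_rot: [0.001, 0.723, 0.691, -0.001]
ft_force: [-0.4, 0.5, -0.3]
opening: 0.303
gripper_force: 0.0
```

```bash
sed -i "s/('scene',)/('scene','top')/" chk.py; python3 chk.py pics/s4.png
```

```text
[ 0.62004231 -0.13051522  0.18712479] [-0.36248305  0.46659343 -0.34905406]
scene along -21.46684710388184 lat 73.30016938476567 (118.23003387451172, 70.6134033203125) 88.18302917480469
top along -24.260357862854008 lat 71.37445198059088 (121.11592102050781, 70.40013122558594) 89.79386901855469
```

View pics/s4.png

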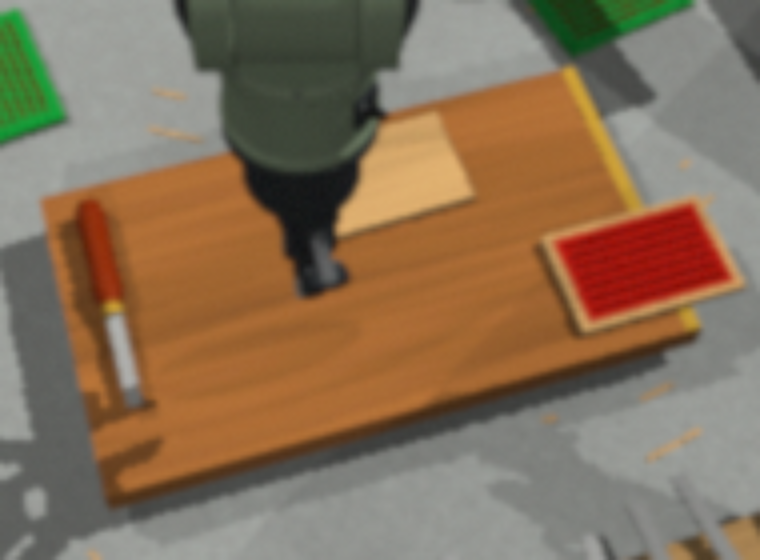

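The red plate (crop ~(640,265)) lies flat and square, about 47 mm past the end. The plain plate and chisel are where they started, and the arm is clear.

```bash
python3 -c "
from plant import *
print(close_job())"
```

```text
the job is handed in; nothing more can be done
None
```

The job is handed in: the red plate was pushed along the plank and lies flat and square, about 47 mm past the brass end and 72 mm off the middle line (both by camera), with the plain plate and plank chisel unmoved in the last picture and the arm clear of everything.

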